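# Add the second tier to the bench rack and stock it

## Task

Stack the loose tier onto the bench rack so that all four of its posts are fully home in the rack's corner cups and its deck is level; feel for the cups rather than forcing it. Then take the box of buckles out of the carton and set it flat in the middle of the upper deck. Let go of everything, and leave the other things on the table and in the carton where they are.

Things in the scene. Friction and masses are not known exactly. Their poses are not given: they have to be found in the camera images.
- tier_grip (a point): Middle of the centre bar of the loose tier's deck, its point to grip, 82 mm above the feet; axes are the tier's, z up. Bar: along x, 24 mm wide, 14 mm high; on each side of it is a slot 46 mm wide (y), clear for 38 mm either way along x. Deck top: 7 mm above this point. All deck bars are 14 mm high.
- tier: Loose tier: grey enamelled steel stacking frame, 187 (x) by 157 (y) by 107 mm high, 0.45 to 0.7 kg, first standing on the table. Origin: centre, level with its feet. Round posts, 16 mm in diameter, at x +-80, y +-65 mm; the last 5 mm of each foot tapers to 13 mm. An open square cup rises 18 mm above the deck at each corner. Half a turn about z makes no difference.
- rack: Base of the bench rack: 210 (x) by 180 mm (y), screwed to the table. Origin: centre, on the table top. In its four soft worn rubber boots stands a lower tier like the loose one. It may stand up to 9 mm off centre along x and along y, unknown and new each time, never turned or tilted; it stays where left and shifts at some 3 N sideways. So this pose gives only roughly where the cups are.
- rack_seat (a point): Point over the rack's centre (same axes), 179 mm above the table: the loose tier's grip point comes to this height when home, 197 mm when its feet stand on the cup rims. Cups nominally at x +-80, y +-65 mm: 19 mm square inside, 4 mm walls, 18 mm deep, floor 97 mm above the table. As the lower tier may be off centre, so may the cups. A reel 28 mm high lies on the lower deck.
- box_center (a point): Centre of the closed box of buckles, a plain white box 46 mm (its x) by 120 mm (its y) by 50 mm high, 0.17 to 0.34 kg, lying flat on the floor of the carton at the end nearer the robot; z up.
- carton: Open cardboard shipping carton, too heavy to shift, 270 mm (x) by 170 mm (y) by 75 mm high, 5 mm walls and floor. Origin: centre of its underside. It stands left or right of the rack, the loose tier on the other side.
- roll: Bystander: brown tape roll, 80 mm across, 48 mm high, lying in the far end of the carton. Origin: centre of its underside.
- cone_a: Bystander: green thread cone, 68 mm across, 125 mm high. Origin: centre of its underside.
- cone_b: Bystander: black thread cone, 68 mm across, 125 mm high. Origin: centre of its underside.
- weight: Bystander: dark steel pattern weight with a knob, 68 mm across, 60 mm high. Origin: centre of its underside.
- pliers: Bystander: pliers lying flat between the robot and the rack, about 160 mm long, 18 mm high, along its x. Origin: middle, on the table.
- snips: Bystander: thread snips, about 110 mm long, 14 mm high, along its x. Origin: middle, on the table.
There are look-alikes about, which are no part of the job. Of the things like the part that bears box_center, leave any that is blue; of the rest the smaller one is meant.

How it is judged:
On the way:
1. the tier is fully home in the rack's cups while the box is still in the carton (z of tier_grip in the frame of rack between 0.174 and 0.1825 m and horizontal distance between tier_grip and rack below 0.022 m and angle between the x axis of tier_grip and the x axis of rack, either way round below 0.06 rad and angle between tier_grip's own z axis and vertical below 0.03 rad and height (world z) of box_center below 0.05 m), for 0.2 s.
At the end, for the whole second after the job is handed in: The tier stands level (under 0.03 rad) in the rack, its centre-bar point within 3.5 mm of 179 mm above the table, within 22 mm of the rack's centre and in line with it; the box lies flat on its deck, its centre within 35 mm of the deck's middle along both of the tier's axes (z of tier_grip in the frame of rack between 0.174 and 0.1825 m and horizontal distance between tier_grip and rack below 0.022 m and angle between the x axis of tier_grip and the x axis of rack, either way round below 0.06 rad and angle between tier_grip's own z axis and vertical below 0.03 rad and x of box_center in the frame of tier_grip between -0.035 and 0.035 m and y of box_center in the frame of tier_grip between -0.035 and 0.035 m and z of box_center in the frame of tier_grip between 0.027 and 0.037 m and angle between box_center's own z axis and vertical below 0.06 rad); the robot touches nothing.
It fails at once if the tier is forced: more than 100 N between it and the rack (contact force between tier and rack above 100 N).
It fails at once if a bystander is moved more than 50 mm (distance of any of roll, cone_a, cone_b, weight, pliers, snips from where it was at the start of the episode above 0.05 m).
It also fails if it takes over 64 s, if anything falls off the work surface, if the arm or the gripper's body presses on something with over 40 N, if the wrist force passes 120 N, or if a joint passes its speed limit or range.

## Robot

A 7-joint arm with a two-finger parallel gripper is mounted at the origin on the work surface. World frame = base frame: x ahead of the robot, y to its left, z up, the work surface at z = 0. Lengths are in m, angles in rad, forces in N, time in s.
With the tool pointing down it reaches from about 0.425 to 0.875 m from the base axis. Payload 4.7 kg.
Tool frame: the origin (TCP) lies between the finger pads; the fingertips stand ctrl.tip_reach ahead of it and the grasp point (between the pads) lies 5 mm behind it (ctrl.tip_reach is the distance from the TCP to the fingertips, in m); z points along the fingers, y is the direction in which the jaws open and shut (so a half turn about z gives the same grasp; the last joint's range is limited). The gripper opens to 87 mm and grips with 3 to 60 N. Pads are 19 mm wide; open, the fingers measure 117 mm over their backs; the gripper's body (75 mm by 190 mm) begins 51 mm behind the grasp point.
Start: joints at [-1.257, 0.321, -0.07, 1.45, 0.023, 1.371, -0.057], TCP at [0.192, 0.621, 0.237] pointing down, gripper open.
Joint ranges: [-2.86, 2.86], [-0.3, 2.09], [-1.38, 1.24], [0.06, 2.45], [-1.56, 4.7], [0.09, 2.05], [-2.69, 2.69]. Speed limits (rad/s): [2.57, 2.57, 3.14, 3.14, 3.14, 3.14, 3.14].

## Interface

Orientations are given as a rotation vector (axis times angle).
In Python, from bench import ctrl gives the robot as it stands.
- The arm moves only by the shell command python3 -m handwheel 'ROWS' [FORCE]. ROWS is JSON, a list of rows, each a list of 7 numbers: the shift along the tool's x, y, z in mm, then the turn, a rotation vector about the tool's x, y, z in rad, then the gripper's target within -1 to 1 (shut at 1, half-way at 0, fully open at -1). In form: [[dx, dy, dz, ax, ay, az, grip], ...]. A call has 1 to 12 rows; each row is the pose to reach, as a shift and turn from the pose commanded when the call began, along the tool's axes at that moment; what a row does not reach only later rows make up. A row lasts 1/8 s, in which the tool goes at most 62.5 mm and 10.7 degrees, less where a joint would pass 70% of its speed; a pose out of reach is approached as far as the arm can. A call with a gripper value outside its range is refused whole. The fingers move at their own pace and stop on an object; FORCE is the grip in N (left out, the last holds). Time passes only in rows, so rows that repeat a pose let the fingers close. It gives the time, the measured TCP pose, the force and the opening at its end, in the units of the state.
- ctrl.get_state(): the state, without advancing time (a new reading comes with each control period).
- ctrl.get_image(name): name is "scene" or "side" or "wrist"; returns the picture (400x640x3 uint8, red, green, blue); there is no depth.
- ctrl.camera_model(name): a dict with "mtx" (3x3 intrinsics, pixels), "k1" (the pictures are not rectified: a ray, as slopes to the right and down, at radius r is drawn at 1 + k1 r^2 times it, then the intrinsics apply), "xyz" and "orientation" of the camera in the world. Camera axes: x right, y up, looking along -z (the intrinsics and any distortion apply to the point x, -y, -z); pixel columns grow to the right and rows downward; lengths in m; the calibration is good to about 2 mm. A picture is of the moment at which its call begins: read the wrist's pose just before it. camera_model takes no time and is no camera call; for the wrist camera it gives the pose at the moment of the call.
- ctrl.close_job(): hands the job in, once; it reports no verdict.
The state is a dict: "time": time; "joint_positions": joint angles; "qd": joint speeds; "joint_torque": joint torques, N m; "position": TCP position; "tool_rot": TCP orientation; "ft_force": force on the tool from outside, world axes, zero at the start; "torque": the same for the moment, N m; "grip_width": opening from 0.0 (shut) to 1.0 (fully open).
Only numpy, scipy, OpenCV 4.12 (cv2) and the standard library are available. Lean on these libraries where they do the work, as an engineer would, in place of code of your own. Each camera call takes 0.05 s, during which the arm holds its last target.

## Working session

There is one attempt and no reset: what is moved stays moved. The work goes in short steps, Python scripts to look and compute and a shell command to move; the robot and the scene stay as the last step left them, time stands still between calls to the robot, and variables do not carry over. Pictures are saved under pics/ and viewed, and the job is handed in when it is done.

```bash
ls; mkdir -p pics
python3 - <<'E'
from bench import ctrl
import cv2
print(ctrl.get_state()); print(ctrl.tip_reach)
for n in ["scene","side","wrist"]:
    m=ctrl.camera_model(n); print(n,m)
    cv2.imwrite(f"pics/{n}0.png",ctrl.get_image(n)[:,:,::-1])
E
```

```text
pics
{'time': 0.0, 'joint_positions': array([-1.25688707,  0.32182684, -0.07010693,  1.45168988,  0.0225896 ,
        1.37081863, -0.05690019]), 'qd': array([-0.00080321,  0.00026479,  0.00161814,  0.00153757, -0.00178227,
       -0.00225541,  0.00015847]), 'joint_torque': array([-3.92361089e-04, -4.91282845e+01, -4.04031146e-01, -3.12536752e+01,
       -6.39715372e-02,  4.37125191e-02,  1.63965565e-04]), 'position': array([0.19183986, 0.62047699, 0.23545171]), 'tool_rot': array([-4.69068800e-01, -3.10616388e+00,  3.05359264e-03]), 'ft_force': array([-0.07384561, -0.77914831,  0.35790761]), 'torque': array([-0.01437747,  0.03123925,  0.0148031 ]), 'grip_width': 1.000160160251373}
0.014
scene {'mtx': array([[380.14135002,   0.        , 316.17475177],
       [  0.        , 380.14135002, 192.18869896],
       [  0.        ,   0.        ,   1.        ]]), 'k1': -0.009863813524926912, 'xyz': array([0.96312442, 0.42653528, 0.99268976]), 'orientation': array([0.30264913, 0.72118766, 2.2027414 ])}
side {'mtx': array([[421.62368644,   0.        , 326.94860329],
       [  0.        , 421.62368644, 201.69508051],
       [  0.        ,   0.        ,   1.        ]]), 'k1': -0.07780487179831759, 'xyz': array([ 0.41354588, -1.0674221 ,  0.81573265]), 'orientation': array([ 1.01447446, -0.06618985, -0.07749174])}
wrist {'mtx': array([[311.67974322,   0.        , 321.35093038],
       [  0.        , 311.67974322, 203.55586597],
       [  0.        ,   0.        ,   1.        ]]), 'k1': -0.050507839125306396, 'xyz': array([0.11298398, 0.64443403, 0.38299855]), 'orientation': array([-0.26304732, -0.19196315,  1.2614043 ])}
```

View pics/scene0.png

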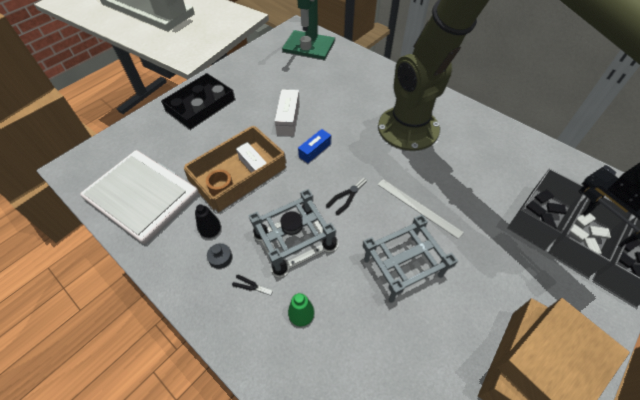

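View pics/side0.png

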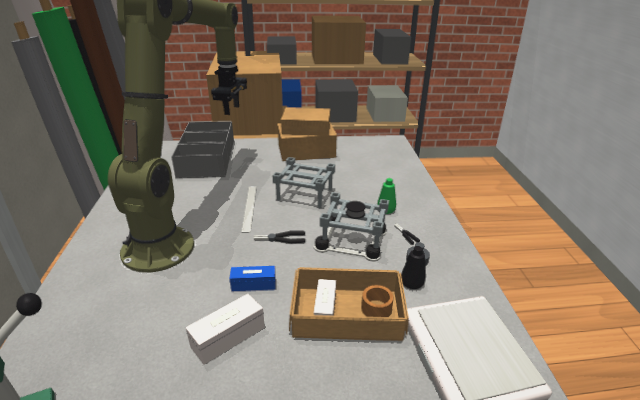

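View pics/wrist0.png

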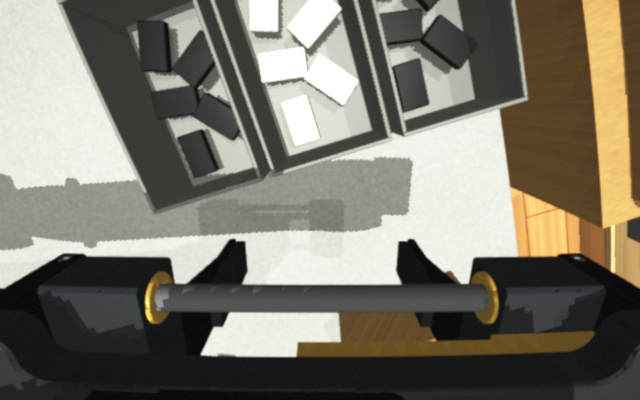

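The loose tier is at scene (408,258), the rack with the black reel at (293,235), and the carton at (235,167). There are three box candidates: white in the carton at (250,157), larger white on the table at (287,112), and blue at (315,146). Blue is excluded, and the white one in the carton is the smaller of the other two. I'll enlarge the views to measure.

```bash
cat > h.py <<'E'
import numpy as np,cv2
from scipy.spatial.transform import Rotation as R
from bench import ctrl
def ray(n,px,m=None):
    m=m or ctrl.camera_model(n); K=m["mtx"]
    p=np.array([(px[0]-K[0,2])/K[0,0],(px[1]-K[1,2])/K[1,1]]); u=p.copy()
    for _ in range(20): u=p/(1+m["k1"]*(u@u))
    return m["xyz"],R.from_rotvec(m["orientation"]).apply([u[0],-u[1],-1])
def onz(n,px,z,m=None):
    o,d=ray(n,px,m); return o+d*(z-o[2])/d[2]
def proj(n,P,m=None):
    m=m or ctrl.camera_model(n); K=m["mtx"]
    c=R.from_rotvec(m["orientation"]).inv().apply(np.atleast_2d(P)-m["xyz"])
    u=np.c_[c[:,0],-c[:,1]]/-c[:,2:3]; u=u*(1+m["k1"]*(u**2).sum(1))[:,None]
    return u*[K[0,0],K[1,1]]+[K[0,2],K[1,2]]
def tri(rs):
    A=0;b=0
    for o,d in rs:
        d=d/np.linalg.norm(d);M=np.eye(3)-np.outer(d,d);A=A+M;b=b+M@o
    return np.linalg.solve(A,b)
def crop(fn,img,x0,y0,x1,y1,s):
    cv2.imwrite(fn,cv2.resize(img[y0:y1,x0:x1],None,fx=s,fy=s,interpolation=cv2.INTER_CUBIC))
E
python3 - <<'E'
from h import *
a=cv2.imread("pics/scene0.png");b=cv2.imread("pics/side0.png")
crop("pics/c1.png",a,355,210,465,305,7)
crop("pics/c2.png",a,240,185,350,280,7)
crop("pics/c3.png",a,180,120,290,215,7)
crop("pics/c4.png",b,310,155,400,265,5)
E
```

```text
(no output)
```

View pics/c1.png

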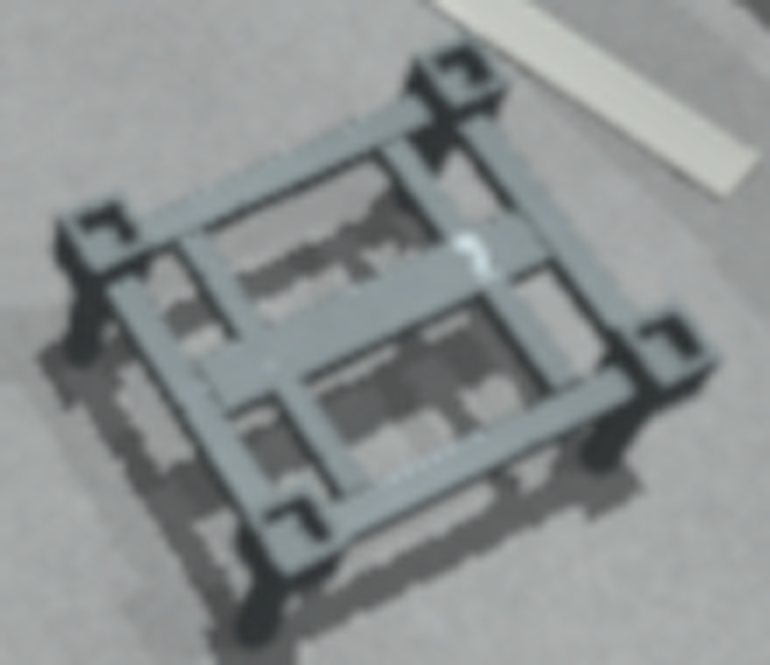

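View pics/c2.png

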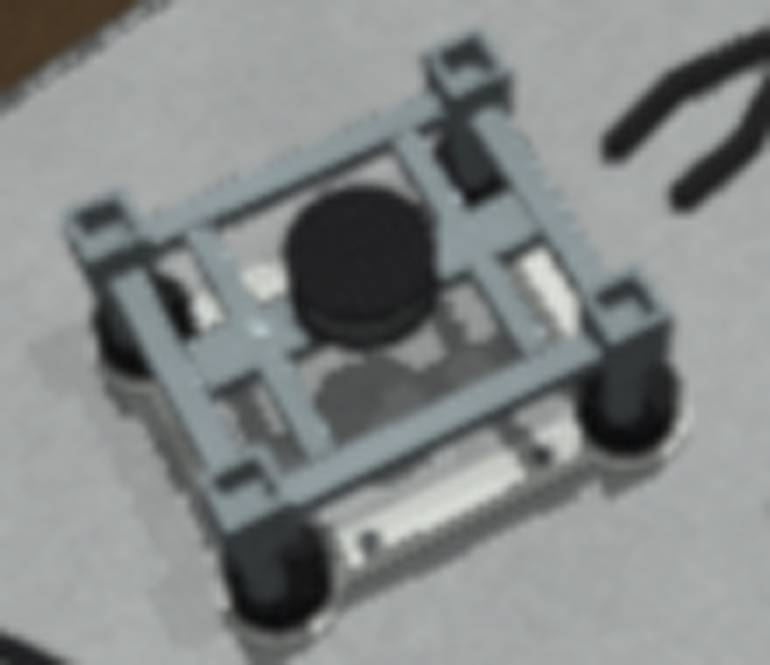

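View pics/c3.png

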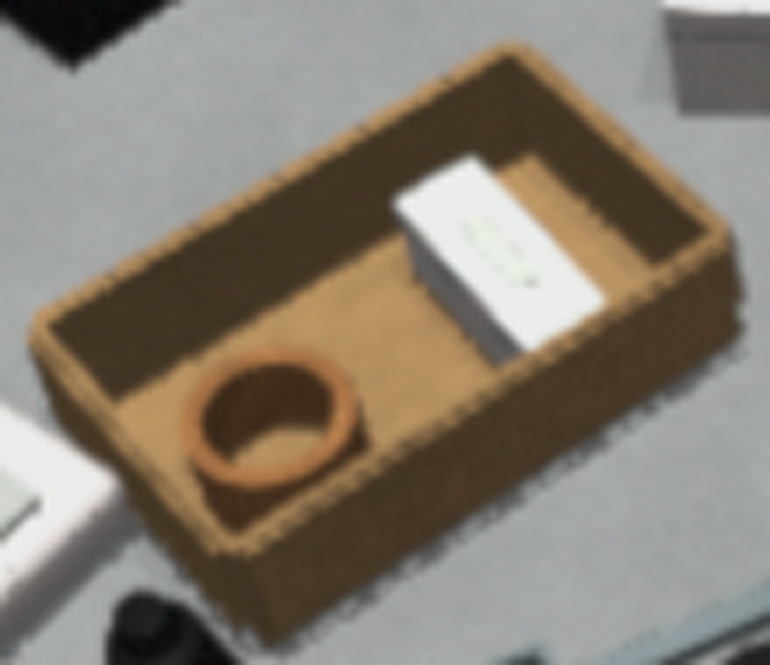

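Run:
```python
from h import *
def m(c,off): return [(x/7+off[0]-0.43,y/7+off[1]-0.43) for x,y in c]
def rep(name,c,off,z):
    P=np.array([onz("scene",p,z) for p in m(c,off)]); print(name); print(P.round(4)); print("ctr",P.mean(0).round(4))
    for i in range(len(P)):
        d=P[(i+1)%len(P)]-P[i]; print("  edge",np.linalg.norm(d).round(4),np.degrees(np.arctan2(d[1],d[0])).round(1))
rep("tier",[(99,232),(460,72),(670,342),(298,530)],(355,210),.107)
rep("lower",[(108,228),(470,70),(630,308),(248,490)],(240,185),.115)
rep("box",[(395,203),(473,155),(607,300),(530,350)],(180,120),.055)
rep("carton",[(35,332),(517,45),(733,230),(235,548)],(180,120),.075)
```

```text
tier
[[0.5258 0.2025 0.107 ]
 [0.3776 0.2655 0.107 ]
 [0.4255 0.3855 0.107 ]
 [0.5737 0.3252 0.107 ]]
ctr [0.4756 0.2947 0.107 ]
  edge 0.161 157.0
  edge 0.1291 68.3
  edge 0.16 -22.1
  edge 0.1317 -111.3
lower
[[ 0.671  -0.0758  0.115 ]
 [ 0.5225 -0.0205  0.115 ]
 [ 0.5644  0.1006  0.115 ]
 [ 0.7144  0.0457  0.115 ]]
ctr [0.6181 0.0125 0.115 ]
  edge 0.1585 159.6
  edge 0.1282 70.9
  edge 0.1597 -20.1
  edge 0.1289 -109.6
box
[[ 0.5086 -0.3565  0.055 ]
 [ 0.4631 -0.3516  0.055 ]
 [ 0.4843 -0.2362  0.055 ]
 [ 0.5281 -0.2412  0.055 ]]
ctr [ 0.496  -0.2964  0.055 ]
  edge 0.0458 173.8
  edge 0.1173 79.6
  edge 0.0441 -6.5
  edge 0.117 -99.6
carton
[[ 0.6771 -0.4039  0.075 ]
 [ 0.4099 -0.3735  0.075 ]
 [ 0.4269 -0.2086  0.075 ]
 [ 0.6936 -0.2421  0.075 ]]
ctr [ 0.5519 -0.307   0.075 ]
  edge 0.2689 173.5
  edge 0.1657 84.1
  edge 0.2689 -7.2
  edge 0.1626 -95.8
```

View pics/c4.png

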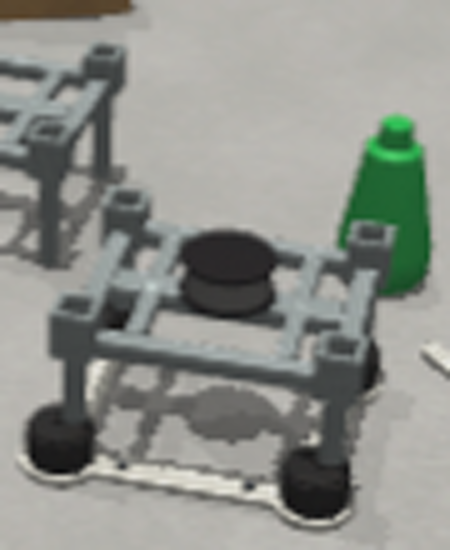

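```bash
cat >> h.py <<'E'
def pose(): 
    s=ctrl.get_state(); return s["position"],R.from_rotvec(s["tool_rot"])
def rot_for(yaw_y_deg):   # tool z down, tool y at given yaw
    y=np.array([np.cos(np.radians(yaw_y_deg)),np.sin(np.radians(yaw_y_deg)),0]);z=np.array([0,0,-1.]);x=np.cross(y,z)
    return R.from_matrix(np.c_[x,y,z])
def goto(P,yaw,base=None,steps=1):
    p,r=base or pose(); t=rot_for(yaw)
    d=r.inv().apply(np.array(P)-p)*1000; w=(r.inv()*t).as_rotvec()
    print("shift mm",d.round(1),"turn",w.round(3),"deg",np.degrees(np.linalg.norm(w)).round(1))
def show():
    s=ctrl.get_state(); print("t",round(s["time"],2),"p",s["position"].round(4),"F",s["ft_force"].round(2),"M",s["torque"].round(2),"w",s["grip_width"].round(3)); 
    r=R.from_rotvec(s["tool_rot"]); y=r.apply([0,1,0]); z=r.apply([0,0,1]); print("yaw_y",np.degrees(np.arctan2(y[1],y[0])).round(2),"z",z.round(4))
E
python3 - <<'E'
from h import *
p,r=pose(); m=ctrl.camera_model("wrist")
print("cam in tool",r.inv().apply(m["xyz"]-p).round(4),"axis in tool",r.inv().apply(R.from_rotvec(m["orientation"]).apply([0,0,-1])).round(3))
show()
goto([.618,.0125,.30],70)
goto([.4756,.2947,.30],67.6)
E
```

```text
cam in tool [ 0.0824 -0.0007 -0.1474] axis in tool [-0.3    0.     0.954]Traceback (most recent call last):
  File "<stdin>", line 4, in <module>
  File "h.py", line 33, in show
    s=ctrl.get_state(); print("t",round(s["time"],2),"p",s["position"].round(4),"F",s["ft_force"].round(2),"M",s["torque"].round(2),"w",s["grip_width"].round(3));
                                                                                                                                        ^^^^^^^^^^^^^^^^^^^^^
AttributeError: 'float' object has no attribute 'round'
```

```bash
sed -i 's/s\["grip_width"\].round(3)/round(float(s["grip_width"]),3)/' h.py
python3 - <<'E'
from h import *
show()
goto([.541,.268,.36],67.6)
E
```

```text
t 0.15 p [0.1919 0.6206 0.2357] F [ 0.53  0.27 -0.34] M [-0.03 -0.03  0.03] w 1.001
yaw_y 72.82 z [-4.0e-04 -1.5e-03 -1.0e+00]
shift mm [-437.7 -234.  -123.9] turn [-0.001  0.     0.091] deg 5.2
```

```bash
python3 -m handwheel '[[-438,-234,-124,0,0,0.091,0],[-438,-234,-124,0,0,0.091,0],[-438,-234,-124,0,0,0.091,0],[-438,-234,-124,0,0,0.091,0],[-438,-234,-124,0,0,0.091,0],[-438,-234,-124,0,0,0.091,0],[-438,-234,-124,0,0,0.091,0],[-438,-234,-124,0,0,0.091,0],[-438,-234,-124,0,0,0.091,0],[-438,-234,-124,0,0,0.091,0],[-438,-234,-124,0,0,0.091,0]]' 20
python3 - <<'E'
from h import *
import pickle
show()
m=ctrl.camera_model("wrist"); im=ctrl.get_image("wrist")[:,:,::-1]
cv2.imwrite("pics/w1.png",im); pickle.dump(m,open("w1.pkl","wb"))
E
```

```text
time: 1.52
position: [0.5398, 0.2701, 0.3598]
tool_rot: [-0.605, -3.081, -0.0]
ft_force: [-1.1, 0.6, -0.8]
grip_width: 0.497
t 1.52 p [0.5398 0.2701 0.3598] F [-1.12  0.59 -0.81] M [-0.06 -0.    0.03] w 0.497
yaw_y 67.79 z [-1.7e-03  5.0e-04 -1.0e+00]
```

View pics/w1.png

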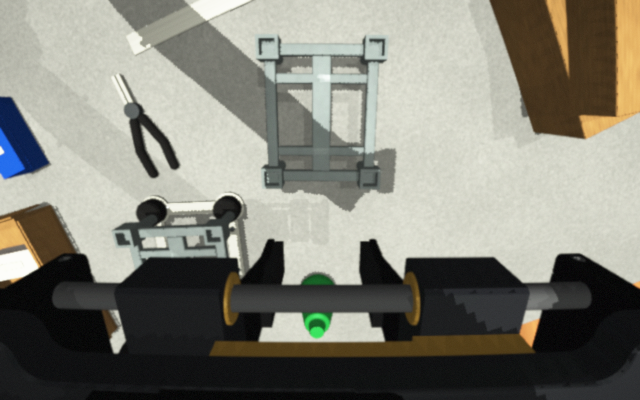

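The tier is clear in the wrist view: cups at about (269,48), (375,48), (273,177), (369,177). I'll crop for accuracy.

Run:
```python
from h import *
a=cv2.imread("pics/w1.png")
crop("pics/w1c.png",a,252,30,392,70,5)
crop("pics/w1d.png",a,252,155,392,195,5)
x=cv2.vconcat([cv2.imread("pics/w1c.png"),cv2.imread("pics/w1d.png")]);cv2.imwrite("pics/w1e.png",x)
```

```text
(no output)
```

View pics/w1e.png

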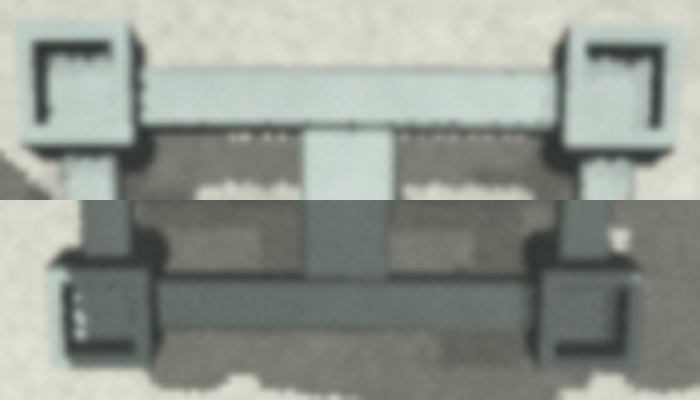

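Run:
```python
from h import *
import pickle
m=pickle.load(open("w1.pkl","rb"))
c=[(75/5+252-.4,85/5+30-.4),(624/5+252-.4,87/5+30-.4),(592/5+252-.4,115/5+155-.4),(101/5+252-.4,115/5+155-.4)]
P=np.array([onz("w",p,.107,m) for p in c]);print(P.round(4));ctr=P.mean(0);print(ctr)
for i in range(4):
    d=P[(i+1)%4]-P[i];print(np.linalg.norm(d).round(4),np.degrees(np.arctan2(d[1],d[0])).round(2))
show()
goto([ctr[0],ctr[1],.160],67.9)
goto([ctr[0],ctr[1],.077],67.9)
```

```text
[[0.3755 0.2667 0.107 ]
 [0.4248 0.3864 0.107 ]
 [0.5703 0.326  0.107 ]
 [0.5216 0.2065 0.107 ]]
[0.47305791 0.29640863 0.107     ]
0.1294 67.63
0.1576 -22.52
0.129 -112.17
0.158 157.61
t 1.57 p [0.5398 0.2702 0.3599] F [-0.76 -0.35 -0.65] M [-0.02 -0.02 -0.04] w 0.499
yaw_y 67.82 z [-1.5e-03  3.0e-04 -1.0e+00]
shift mm [ 71.4  -0.9 200. ] turn [-0.    -0.001 -0.001] deg 0.1
shift mm [ 71.3  -0.9 283. ] turn [-0.    -0.001 -0.001] deg 0.1
```

Run:
```python
from h import *
goto([.684,-.012,.368],70)
```

```text
shift mm [-240.1 -206.9   -8.4] turn [-0.    -0.001 -0.038] deg 2.2
```

```bash
python3 -m handwheel '[[-240,-207,-8,0,0,-0.038,0],[-240,-207,-8,0,0,-0.038,0],[-240,-207,-8,0,0,-0.038,0],[-240,-207,-8,0,0,-0.038,0],[-240,-207,-8,0,0,-0.038,0],[-240,-207,-8,0,0,-0.038,0],[-240,-207,-8,0,0,-0.038,0],[-240,-207,-8,0,0,-0.038,0]]'
python3 - <<'E'
from h import *
import pickle
show()
m=ctrl.camera_model("wrist"); im=ctrl.get_image("wrist")[:,:,::-1]
cv2.imwrite("pics/w2.png",im); pickle.dump(m,open("w2.pkl","wb"))
E
```

```text
time: 2.58
position: [0.6841, -0.0114, 0.3685]
tool_rot: [-0.544, -3.093, -0.003]
ft_force: [0.2, -0.9, 0.3]
grip_width: 0.497
t 2.58 p [ 0.6841 -0.0114  0.3685] F [ 0.2  -0.91  0.29] M [ 0.04 -0.05  0.03] w 0.497
yaw_y 70.04 z [-2.0e-04  1.8e-03 -1.0e+00]
```

View pics/w2.png

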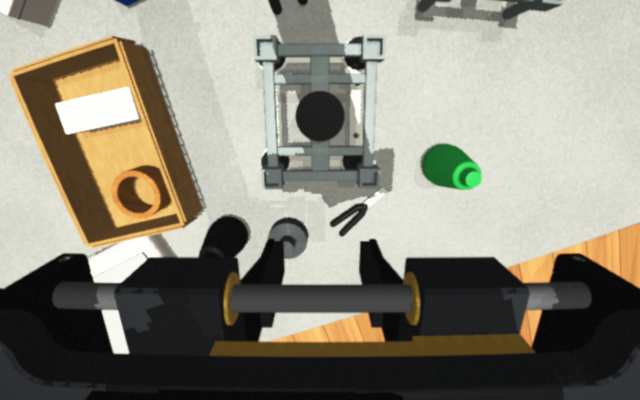

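The rack cups are at about (267,48), (374,48), (272,178), (369,178). The box is visible in the carton at (97,110) and the roll at (136,192).

Run:
```python
from h import *
a=cv2.imread("pics/w2.png")
crop("pics/w2c.png",a,250,30,390,70,5)
crop("pics/w2d.png",a,250,155,390,195,5)
x=cv2.vconcat([cv2.imread("pics/w2c.png"),cv2.imread("pics/w2d.png")]);cv2.imwrite("pics/w2e.png",x)
crop("pics/w2f.png",a,0,25,210,255,2.5)
```

```text
(no output)
```

View pics/w2e.png

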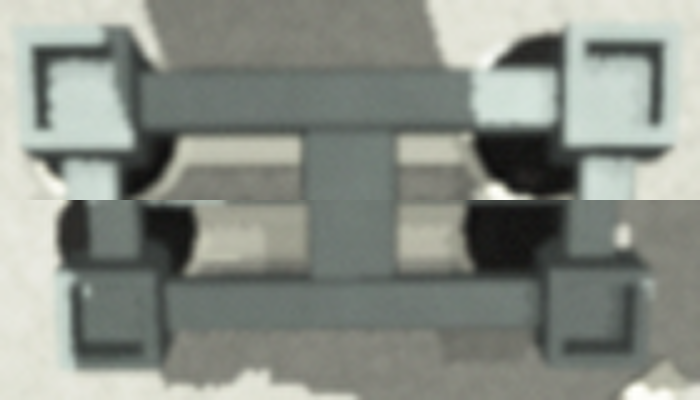

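View pics/w2f.png

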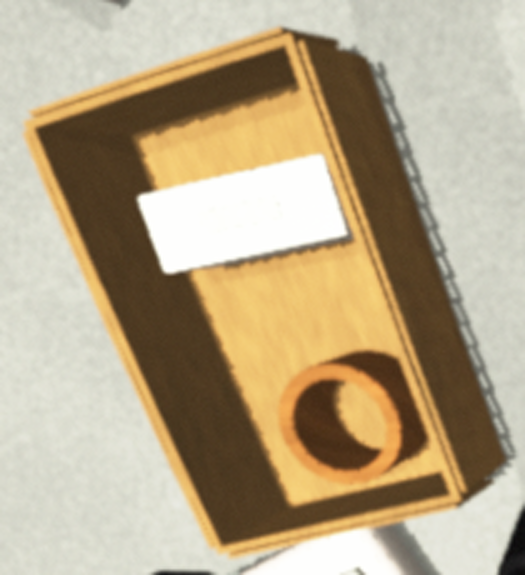

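Run:
```python
from h import *
import pickle
m=pickle.load(open("w2.pkl","rb"))
def rep(P):
    print(P.round(4)); print("ctr",P.mean(0).round(4))
    for i in range(4):
        d=P[(i+1)%4]-P[i];print(np.linalg.norm(d).round(4),np.degrees(np.arctan2(d[1],d[0])).round(2))
c=[(76,86,30),(622,87,30),(596,116,155),(111,116,155)]
rep(np.array([onz("w",(x/5+250-.4,y/5+o-.4),.115,m) for x,y,o in c]))
b=[(138,196),(322,154),(350,234),(165,272)]
rep(np.array([onz("w",(x/2.5-.3,y/2.5+25-.3),.055,m) for x,y in b]))
k=[(30,120),(290,33),(460,495),(222,550)]
rep(np.array([onz("w",(x/2.5-.3,y/2.5+25-.3),.075,m) for x,y in k]))
# base plate check scene+side triangulate skipped
goto([.474,.296,.130],67.6)
goto([.474,.296,.077],67.6)
```

```text
[[ 0.5197 -0.023   0.115 ]
 [ 0.5639  0.0981  0.115 ]
 [ 0.7126  0.0445  0.115 ]
 [ 0.669  -0.0756  0.115 ]]
ctr [0.6163 0.011  0.115 ]
0.1289 69.97
0.1581 -19.82
0.1277 -109.96
0.1583 160.61
[[ 0.4636 -0.3476  0.055 ]
 [ 0.4847 -0.2307  0.055 ]
 [ 0.5298 -0.2369  0.055 ]
 [ 0.5077 -0.3559  0.055 ]]
ctr [ 0.4964 -0.2928  0.055 ]
0.1188 79.77
0.0456 -7.77
0.1211 -100.55
0.0448 169.28
[[ 0.41   -0.3705  0.075 ]
 [ 0.4297 -0.2068  0.075 ]
 [ 0.6935 -0.2385  0.075 ]
 [ 0.6743 -0.4033  0.075 ]]
ctr [ 0.5519 -0.3048  0.075 ]
0.1649 83.12
0.2657 -6.85
0.1659 -96.66
0.2663 172.92
shift mm [302.4 217.  239.2] turn [ 0.001 -0.001  0.042] deg 2.4
shift mm [302.4 217.  292.2] turn [ 0.001 -0.001  0.042] deg 2.4
```

```bash
python3 -m handwheel '[[302,217,150,0,0,0.042,0],[302,217,150,0,0,0.042,0],[302,217,150,0,0,0.042,0],[302,217,150,0,0,0.042,0],[302,217,150,0,0,0.042,0],[302,217,150,0,0,0.042,0],[302,217,150,0,0,0.042,0],[302,217,180,0,0,0.042,0],[302,217,230,0,0,0.042,0],[302,217,230,0,0,0.042,0],[302,217,230,0,0,0.042,0]]'
python3 - <<'E'
from h import *
show(); goto([.474,.296,.077],67.6)
m=ctrl.camera_model("scene"); im=ctrl.get_image("scene")[:,:,::-1]
crop("pics/s3.png",im,340,180,480,305,5)
m=ctrl.camera_model("wrist"); cv2.imwrite("pics/w3.png",ctrl.get_image("wrist")[:,:,::-1])
E
```

```text
time: 4.0
position: [0.4763, 0.2945, 0.1404]
tool_rot: [0.614, 3.08, 0.003]
ft_force: [1.0, -0.1, 0.7]
grip_width: 0.493
t 4.0 p [0.4763 0.2945 0.1404] F [ 0.99 -0.07  0.67] M [ 0.02 -0.   -0.03] w 0.493
yaw_y 67.45 z [ 0.0018  0.0016 -1.    ]
shift mm [ 2.8  0.4 63.4] turn [ 0.002  0.001 -0.003] deg 0.2
```

View pics/s3.png

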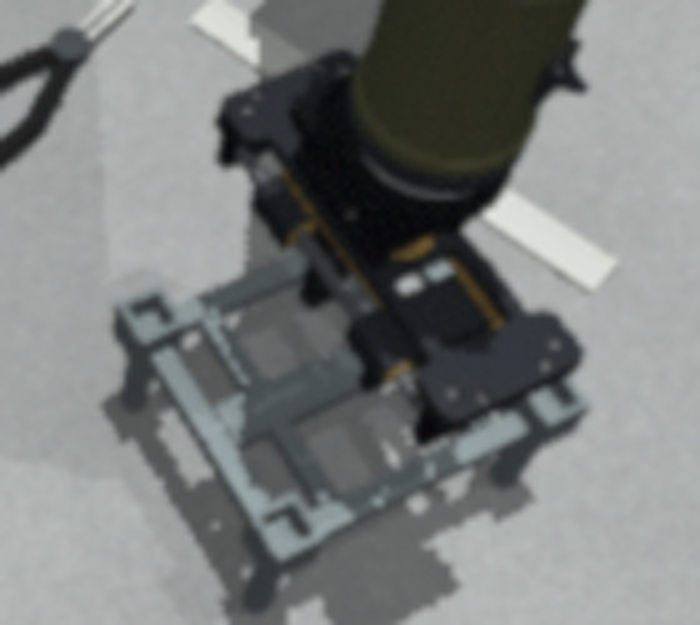

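View pics/w3.png

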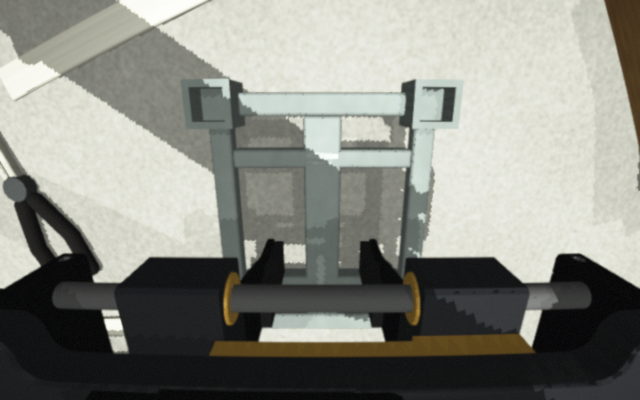

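Fingers straddle the bar at (305–340) in the wrist image, so I'll descend and grip.

```bash
python3 -m handwheel '[[3,0,30,0,0,-0.003,0],[3,0,63,0,0,-0.003,0],[3,0,63,0,0,-0.003,0],[3,0,63,0,0,-0.003,0],[3,0,63,0,0,-0.003,0.6],[3,0,63,0,0,-0.003,1],[3,0,63,0,0,-0.003,1],[3,0,63,0,0,-0.003,1],[3,0,63,0,0,-0.003,1]]' 45
python3 - <<'E'
from h import *
show()
E
```

```text
time: 5.22
position: [0.474, 0.2954, 0.0765]
tool_rot: [0.611, 3.08, 0.003]
ft_force: [1.4, 1.9, 4.7]
grip_width: 0.266
t 5.22 p [0.474  0.2954 0.0765] F [1.39 1.91 4.67] M [ 0.53 -0.28 -0.1 ] w 0.266
yaw_y 67.56 z [ 0.0018  0.0018 -1.    ]
```

```bash
python3 -m handwheel '[[0,0,-20,0,0,0,1],[0,0,-60,0,0,0,1],[0,0,-110,0,0,0,1],[0,0,-158,0,0,0,1],[0,0,-158,0,0,0,1],[0,0,-158,0,0,0,1]]'
python3 - <<'E'
from h import *
show()
cv2.imwrite("pics/w4.png",ctrl.get_image("wrist")[:,:,::-1])
crop("pics/side4.png",ctrl.get_image("side")[:,:,::-1],230,80,430,270,4)
goto([.6163,.011,.235],69.9)
E
```

```text
time: 5.98
position: [0.4716, 0.2932, 0.2305]
tool_rot: [-0.611, -3.078, 0.007]
ft_force: [-0.5, -1.2, -6.9]
grip_width: 0.269
t 5.97 p [0.4716 0.2932 0.2305] F [-0.48 -1.24 -6.86] M [-0.02  0.08 -0.02] w 0.269
yaw_y 67.55 z [-0.0045 -0.0036 -1.    ]
shift mm [-241.6 -205.5   -4.5] turn [-0.006 -0.003 -0.041] deg 2.4
```

View pics/w4.png

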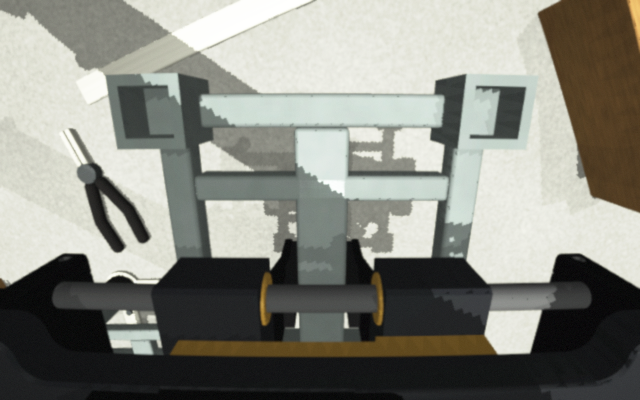

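View pics/side4.png

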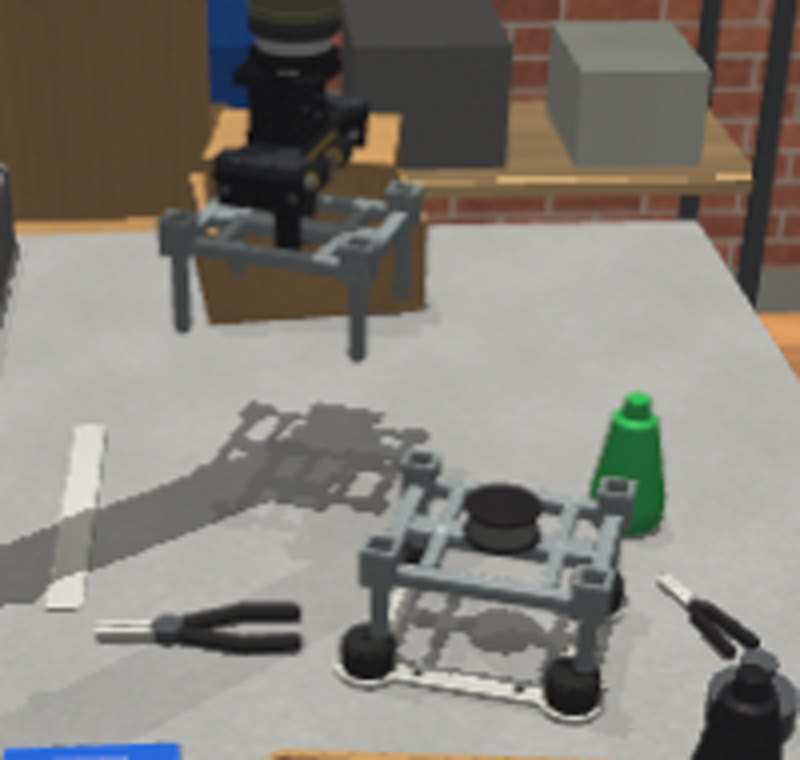

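Run:
```python
from h import *
a=cv2.imread("pics/w4.png")
x=cv2.hconcat([cv2.resize(a[65:160,100:220],None,fx=3.3,fy=3.3,interpolation=2),cv2.resize(a[65:160,430:550],None,fx=3.3,fy=3.3,interpolation=2)]);cv2.imwrite("pics/w4c.png",x);print(x.shape)
```

```text
(314, 792, 3)
```

View pics/w4c.png

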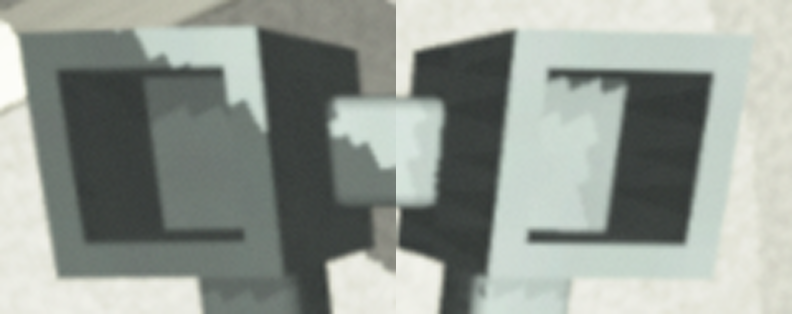

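Run:
```python
from h import *
p,r=pose();m=ctrl.camera_model("wrist")
L=[(20,32),(258,28),(285,276),(57,276)];Rr=[(515-396,30),(753-396,36),(713-396,278),(490-396,276)]
C=[]
for c,x0 in((L,100),(Rr,430)):
    Q=[]
    for x,y in c:
        o,d=ray("w",(x/3.3+x0-.35,y/3.3+65-.35),m); o=r.inv().apply(o-p);d=r.inv().apply(d)
        Q.append(o+d*(-.030-o[2])/d[2])
    Q=np.array(Q);print((Q*1000).round(1)); C.append(Q.mean(0));print("c",(C[-1]*1000).round(1))
d=C[1]-C[0];print(d*1000,"rot in tool deg",np.degrees(np.arctan2(d[0],d[1])))
```

```text
[[ 94.3 -78.5 -30. ]
 [ 94.  -51.7 -30. ]
 [ 67.4 -51.9 -30. ]
 [ 67.6 -79.  -30. ]]
c [ 80.8 -65.2 -30. ]
[[ 93.9  50.7 -30. ]
 [ 94.   77.5 -30. ]
 [ 67.5  77.6 -30. ]
 [ 67.4  51.1 -30. ]]
c [ 80.7  64.2 -30. ]
[-1.33724433e-01  1.29462027e+02 -6.93889390e-15] rot in tool deg -0.05918216384992287
```

```bash
python3 - <<'E'
from h import *
goto([.6172,.0105,.235],69.9)
E
python3 -m handwheel '[[-242,-207,-4,-0.006,-0.003,-0.041,1],[-242,-207,-4,-0.006,-0.003,-0.041,1],[-242,-207,-4,-0.006,-0.003,-0.041,1],[-242,-207,-4,-0.006,-0.003,-0.041,1],[-242,-207,-4,-0.006,-0.003,-0.041,1],[-242,-207,-4,-0.006,-0.003,-0.041,1],[-242,-207,-4,-0.006,-0.003,-0.041,1],[-242,-207,-4,-0.006,-0.003,-0.041,1],[-242,-207,-4,-0.006,-0.003,-0.041,1]]'
python3 - <<'E'
from h import *
show()
goto([.6172,.0105,.200],69.9)
E
```

```text
shift mm [-242.6 -205.7   -4.5] turn [-0.006 -0.003 -0.041] deg 2.4
time: 7.2
position: [0.6173, 0.0127, 0.2372]
tool_rot: [0.543, 3.091, 0.009]
ft_force: [-0.5, -0.7, -5.3]
grip_width: 0.27
t 7.2 p [0.6173 0.0127 0.2372] F [-0.52 -0.71 -5.29] M [0.   0.01 0.01] w 0.27
yaw_y 70.07 z [ 0.0041  0.0052 -1.    ]
shift mm [-0.5 -2.3 37.1] turn [0.006 0.002 0.003] deg 0.4
```

```bash
python3 -m handwheel '[[-0.5,-2.3,20,0.006,0.002,0.003,1],[-0.5,-2.3,37,0.006,0.002,0.003,1],[-0.5,-2.3,37,0.006,0.002,0.003,1],[-0.5,-2.3,37,0.006,0.002,0.003,1]]'
python3 - <<'E'
from h import *
show()
goto([.6172,.0105,.192],69.9)
im=ctrl.get_image("side")[:,:,::-1]; crop("pics/side5.png",im,300,130,410,270,5)
im=ctrl.get_image("scene")[:,:,::-1]; crop("pics/sc5.png",im,235,160,355,285,5)
show()
E
```

```text
time: 7.7
position: [0.6178, 0.0085, 0.2005]
tool_rot: [0.553, 3.091, -0.0]
ft_force: [0.6, -0.1, -6.7]
grip_width: 0.268
t 7.7 p [0.6178 0.0085 0.2005] F [ 0.64 -0.06 -6.75] M [-0.06 -0.02  0.06] w 0.268
yaw_y 69.73 z [ 1.1e-03 -5.0e-04 -1.0e+00]
shift mm [1.2 1.6 8.5] turn [-0.     0.001 -0.003] deg 0.2
t 7.8 p [0.6182 0.0085 0.2013] F [ 0.24 -0.01 -5.81] M [ 0.   -0.02 -0.05] w 0.268
yaw_y 69.72 z [ 2.4e-03 -2.0e-04 -1.0e+00]
```

View pics/side5.png

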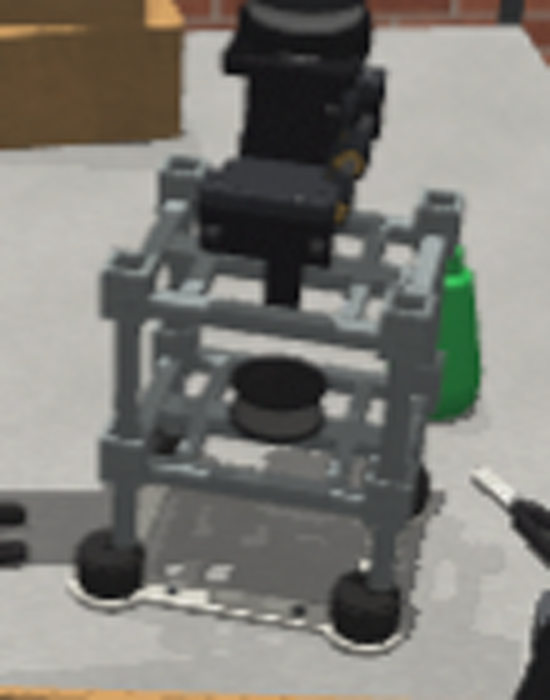

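View pics/sc5.png

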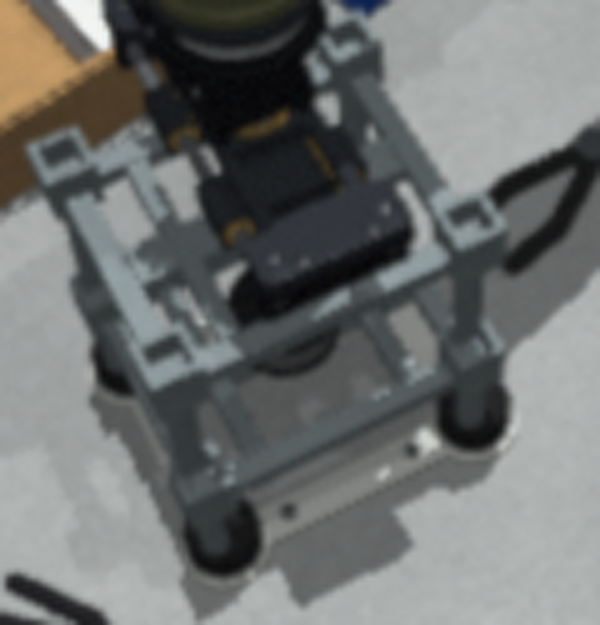

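```bash
python3 -m handwheel '[[1,1.3,3,0,0,-0.002,1],[1,1.3,6,0,0,-0.002,1],[1,1.3,8,0,0,-0.002,1],[1,1.3,10,0,0,-0.002,1],[1,1.3,11,0,0,-0.002,1]]'
python3 - <<'E'
from h import *
show()
E
```

```text
time: 8.43
position: [0.6172, 0.0101, 0.1894]
tool_rot: [0.55, 3.092, -0.0]
ft_force: [-0.4, -0.3, -6.0]
grip_width: 0.27
t 8.43 p [0.6172 0.0101 0.1894] F [-0.41 -0.35 -6.03] M [-0.03 -0.03 -0.01] w 0.27
yaw_y 69.84 z [ 9.e-04 -4.e-04 -1.e+00]
```

```bash
python3 -m handwheel '[[0,0,1.5,0,0,0,1],[0,0,3,0,0,0,1],[0,0,4,0,0,0,1],[0,0,4,0,0,0,1]]'
python3 - <<'E'
from h import *
show()
E
```

```text
time: 8.93
position: [0.6173, 0.0103, 0.1855]
tool_rot: [0.549, 3.092, -0.0]
ft_force: [-0.1, -0.3, -6.3]
grip_width: 0.268
t 8.93 p [0.6173 0.0103 0.1855] F [-0.08 -0.27 -6.32] M [ 0.1  -0.09  0.04] w 0.268
yaw_y 69.85 z [ 1.2e-03 -2.0e-04 -1.0e+00]
```

The feet are 6 mm below rim height with only the tier's weight on the sensor, so they're in the cups. I'll keep going gently.

```bash
python3 -m handwheel '[[0,0,1.5,0,0,0,1],[0,0,3,0,0,0,1],[0,0,4.5,0,0,0,1],[0,0,6,0,0,0,1],[0,0,6,0,0,0,1]]'
python3 - <<'E'
from h import *
show()
E
```

```text
time: 9.55
position: [0.6173, 0.0102, 0.1794]
tool_rot: [0.549, 3.092, -0.0]
ft_force: [0.4, 0.2, -6.3]
grip_width: 0.272
t 9.55 p [0.6173 0.0102 0.1794] F [ 0.43  0.17 -6.34] M [ 0.1  -0.2   0.06] w 0.272
yaw_y 69.85 z [ 1.2e-03 -3.0e-04 -1.0e+00]
```

```bash
python3 -m handwheel '[[0,0,1.5,0,0,0,1],[0,0,3,0,0,0,1],[0,0,4.5,0,0,0,1],[0,0,4.5,0,0,0,1]]'
python3 - <<'E'
from h import *
show()
E
```

```text
time: 10.05
position: [0.6173, 0.0102, 0.1749]
tool_rot: [0.549, 3.092, -0.0]
ft_force: [0.8, 1.1, -5.7]
grip_width: 0.269
t 10.05 p [0.6173 0.0102 0.1749] F [ 0.8   1.12 -5.74] M [ 0.27 -0.24  0.1 ] w 0.269
yaw_y 69.85 z [ 1.1e-03 -4.0e-04 -1.0e+00]
```

```bash
python3 -m handwheel '[[0,0,0.7,0,0,0,1],[0,0,1.4,0,0,0,1],[0,0,1.8,0,0,0,1],[0,0,1.8,0,0,0,1]]'
python3 - <<'E'
from h import *
show()
E
```

```text
time: 10.55
position: [0.6175, 0.01, 0.1736]
tool_rot: [0.549, 3.091, -0.0]
ft_force: [1.3, 0.3, -4.5]
grip_width: 0.271
t 10.55 p [0.6175 0.01   0.1736] F [ 1.29  0.29 -4.48] M [ 0.26 -0.19  0.1 ] w 0.271
yaw_y 69.84 z [ 1.9e-03 -4.0e-04 -1.0e+00]
```

```bash
python3 -m handwheel '[[0,0,0.7,0,0,0,1],[0,0,1.4,0,0,0,1],[0,0,1.4,0,0,0,1]]'
python3 - <<'E'
from h import *
show()
E
```

```text
time: 10.92
position: [0.6177, 0.01, 0.1735]
tool_rot: [0.549, 3.091, 0.001]
ft_force: [-2.2, 0.8, 4.9]
grip_width: 0.27
t 10.93 p [0.6177 0.01   0.1735] F [-2.19  0.78  4.87] M [0.27 0.5  0.04] w 0.27
yaw_y 69.84 z [ 2.5e-03  1.0e-04 -1.0e+00]
```

It has bottomed out at grip height 178.5 mm with a net downward push of about 11 N. I'll release to half-open and rise.

```bash
python3 -m handwheel '[[0,0,0,0,0,0,0.4],[0,0,0,0,0,0,0],[0,0,0,0,0,0,0],[0,0,-40,0,0,0,0],[0,0,-90,0,0,0,0],[0,0,-140,0,0,0,0],[0,0,-140,0,0,0,0]]'
python3 - <<'E'
from h import *
show()
im=ctrl.get_image("side")[:,:,::-1]; crop("pics/side6.png",im,300,130,410,270,5)
im=ctrl.get_image("scene")[:,:,::-1]; cv2.imwrite("pics/sc6f.png",im); crop("pics/sc6.png",im,235,160,355,285,5)
E
```

```text
time: 11.8
position: [0.6192, 0.0097, 0.3167]
tool_rot: [0.549, 3.084, 0.003]
ft_force: [-0.2, -0.0, -0.7]
grip_width: 0.499
t 11.8 p [0.6192 0.0097 0.3167] F [-0.23 -0.02 -0.73] M [-0.01  0.    0.01] w 0.499
yaw_y 69.82 z [ 9.6e-03  3.0e-04 -1.0e+00]
```

View pics/side6.png

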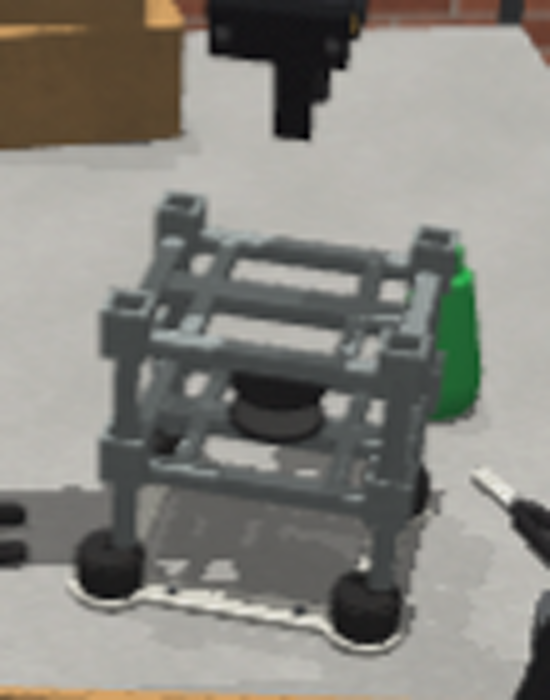

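View pics/sc6.png

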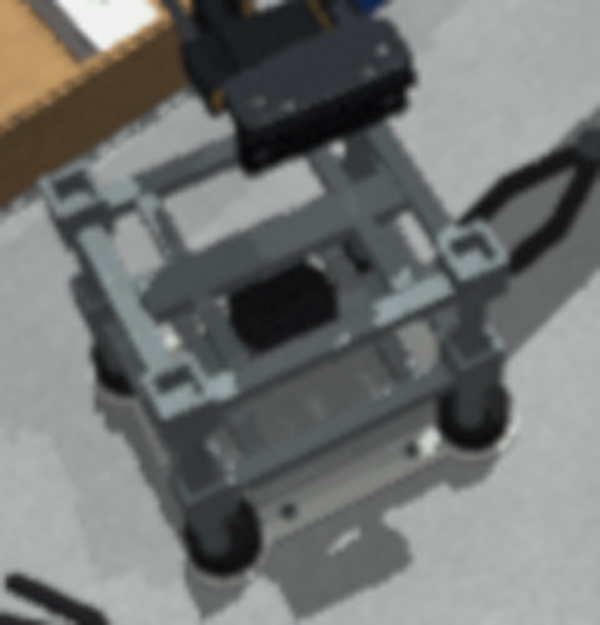

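Run:
```python
from h import *
pr=[((183,203),(472,245)),((436,240),(176,384)),((408,343),(73,192))]
for a,b in pr:
    print(tri([ray("side",(a[0]/5+300-.4,a[1]/5+130-.4)),ray("scene",(b[0]/5+235-.4,b[1]/5+160-.4))]).round(4))
show()
goto([.496,-.294,.25],-7-0)
goto([.496,-.294,.25],173)
```

```text
[0.5649 0.0963 0.2064]
[0.7151 0.0414 0.2047]
[ 0.6725 -0.0778  0.2051]
t 11.9 p [0.6172 0.0101 0.3118] F [-0.22 -0.4  -0.44] M [ 0.01 -0.03  0.01] w 0.496
yaw_y 69.84 z [ 1.5e-03 -3.0e-04 -1.0e+00]
shift mm [   9.  -327.2   61.7] turn [1.000e-03 1.000e-03 1.341e+00] deg 76.8
shift mm [   9.  -327.2   61.7] turn [-1.000e-03  1.000e-03 -1.801e+00] deg 103.2
```

```bash
python3 -m handwheel '[[9,-327,20,0,0,1.394,-1],[9,-327,20,0,0,1.394,-1],[9,-327,20,0,0,1.394,-1],[9,-327,20,0,0,1.394,-1],[9,-327,20,0,0,1.394,-1],[9,-327,20,0,0,1.394,-1],[9,-327,90,0,0,1.394,-1],[9,-327,150,0,0,1.394,-1],[9,-327,150,0,0,1.394,-1],[9,-327,150,0,0,1.394,-1]]'
python3 - <<'E'
from h import *
show()
goto([.4962,-.2945,.033],-10)
import pickle
pickle.dump(ctrl.camera_model("wrist"),open("w7.pkl","wb"))
cv2.imwrite("pics/w7.png",ctrl.get_image("wrist")[:,:,::-1])
im=ctrl.get_image("side")[:,:,::-1]; crop("pics/side7.png",im,270,180,430,350,4)
E
```

```text
time: 13.15
position: [0.4964, -0.294, 0.1625]
tool_rot: [2.405, 2.02, 0.0]
ft_force: [-0.0, -0.5, -0.2]
grip_width: 0.998
t 13.15 p [ 0.4964 -0.294   0.1625] F [-0.03 -0.48 -0.21] M [-0.08  0.06 -0.02] w 0.998
yaw_y -9.95 z [ 8.e-04 -9.e-04 -1.e+00]
shift mm [ -0.4  -0.2 129.5] turn [0.001 0.001 0.001] deg 0.1
```

View pics/w7.png

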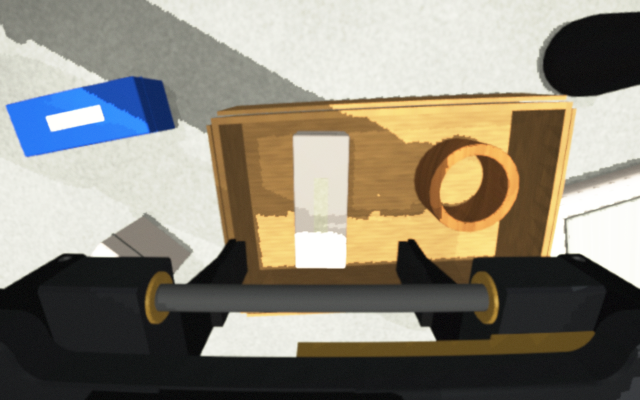

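View pics/side7.png

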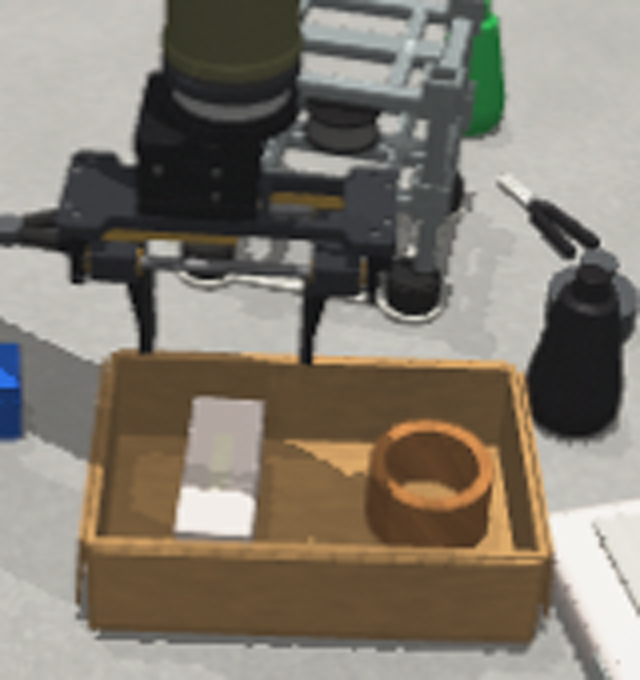

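This crop confirms the plain white box lying in the carton, with the blue box and the larger white box outside. I'll check the box position in the tool frame.

Run:
```python
from h import *
import pickle
m=pickle.load(open("w7.pkl","rb")); p,r=pose()
P=np.array([onz("w",c,.055,m) for c in [(294,134.5),(350,134.5),(347,268),(294.5,268)]])
print((r.inv().apply(P-p)*1000).round(1)); print(P.mean(0))
```

```text
[[ 60.6 -23.5 109.1]
 [ 60.6  21.5 109.4]
 [-59.7  22.1 109.5]
 [-59.7 -26.1 109.3]]
[ 0.49667457 -0.29423696  0.055     ]
```

```bash
python3 -m handwheel '[[0,-1,50,0,0,0,-1],[0,-1,90,0,0,0,-1],[0,-1,120,0,0,0,-1],[0,-1,128,0,0,0,-1],[0,-1,128,0,0,0,-1],[0,-1,128,0,0,0,-1],[0,-1,128,0,0,0,0],[0,-1,128,0,0,0,0.4],[0,-1,128,0,0,0,0.6],[0,-1,128,0,0,0,0.6],[0,-1,128,0,0,0,0.6]]' 30
python3 - <<'E'
from h import *
show()
E
```

```text
time: 14.62
position: [0.4953, -0.2937, 0.0338]
tool_rot: [2.406, 2.018, 0.001]
ft_force: [0.5, -0.2, 0.9]
grip_width: 0.526
t 14.62 p [ 0.4953 -0.2937  0.0338] F [ 0.47 -0.24  0.93] M [-0.16  0.12 -0.01] w 0.526
yaw_y -10.03 z [ 1.2e-03 -4.0e-04 -1.0e+00]
```

```bash
python3 -m handwheel '[[0,0,-20,0,0,0,0.6],[0,0,-70,0,0,0,0.6],[0,0,-130,0,0,0,0.6],[0,0,-190,0,0,0,0.6],[0,0,-250,0,0,0,0.6],[0,0,-250,0,0,0,0.6],[0,0,-250,0,0,0,0.6]]'
python3 - <<'E'
from h import *
show()
goto([.6172,.0102,.28],69.85)
im=ctrl.get_image("side")[:,:,::-1]; crop("pics/side8.png",im,240,60,440,250,4)
cv2.imwrite("pics/w8.png",ctrl.get_image("wrist")[:,:,::-1])
E
```

```text
time: 15.5
position: [0.4945, -0.2934, 0.2838]
tool_rot: [2.407, 2.018, 0.002]
ft_force: [-0.1, 0.7, -2.7]
grip_width: 0.527
t 15.5 p [ 0.4945 -0.2934  0.2838] F [-0.1   0.68 -2.66] M [-0.02  0.02  0.02] w 0.527
yaw_y -10.04 z [ 1.e-03  3.e-04 -1.e+00]
shift mm [320.4  67.9   4.1] turn [ 1.000e-03  0.000e+00 -1.394e+00] deg 79.9
```

View pics/side8.png

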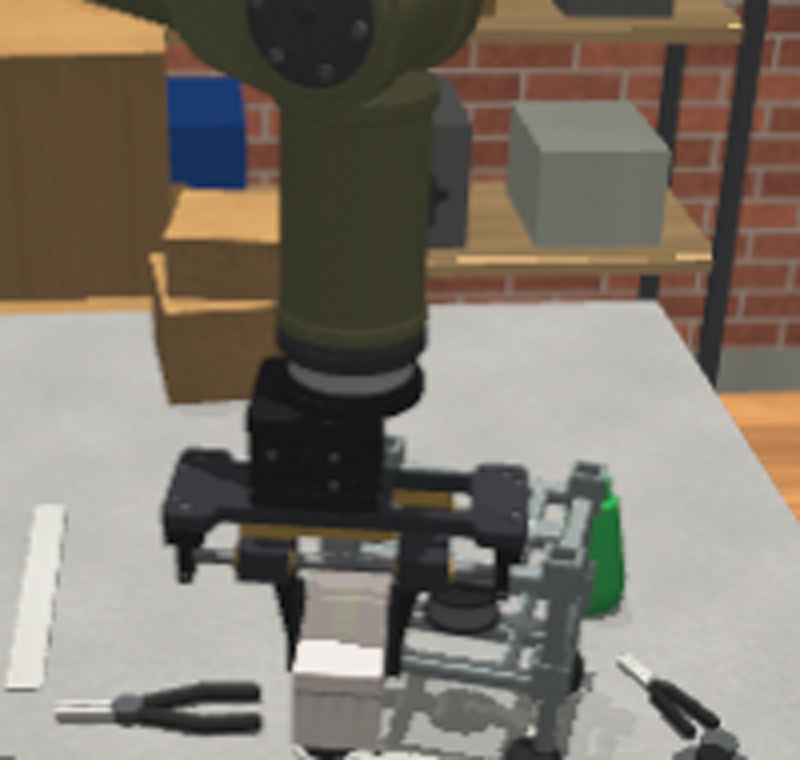

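View pics/w8.png

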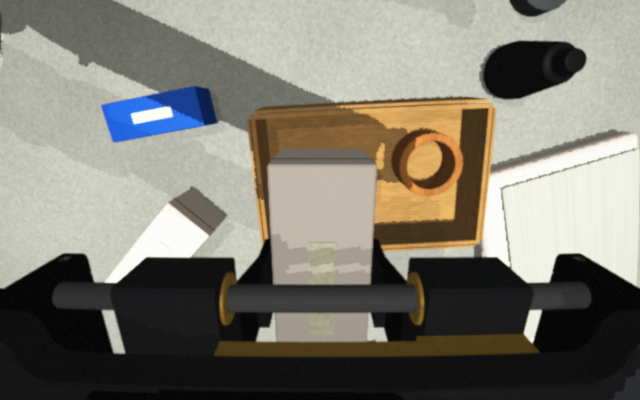

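```bash
python3 -m handwheel '[[320,68,0,0,0,-1.394,0.6],[320,68,0,0,0,-1.394,0.6],[320,68,0,0,0,-1.394,0.6],[320,68,0,0,0,-1.394,0.6],[320,68,0,0,0,-1.394,0.6],[320,68,0,0,0,-1.394,0.6],[320,68,0,0,0,-1.394,0.6],[320,68,0,0,0,-1.394,0.6],[320,68,0,0,0,-1.394,0.6],[320,68,0,0,0,-1.394,0.6],[320,68,0,0,0,-1.394,0.6]]'
python3 - <<'E'
from h import *
show()
goto([.6172,.0102,.222],69.85)
E
```

```text
time: 16.98
position: [0.6175, 0.0096, 0.2834]
tool_rot: [0.551, 3.092, -0.001]
ft_force: [-0.0, -0.3, -1.9]
grip_width: 0.526
t 16.98 p [0.6175 0.0096 0.2834] F [-0.05 -0.34 -1.88] M [ 0.01  0.   -0.04] w 0.526
yaw_y 69.79 z [ 3.e-04 -5.e-04 -1.e+00]
shift mm [ 0.5  0.5 61.4] turn [-0.     0.    -0.001] deg 0.1
```

```bash
python3 -m handwheel '[[0,0,30,0,0,0,0.6],[0,0,52,0,0,0,0.6],[0,0,61,0,0,0,0.6],[0,0,64,0,0,0,0.6],[0,0,66,0,0,0,0.6],[0,0,66,0,0,0,0.6]]'
python3 - <<'E'
from h import *
show()
E
```

```text
time: 17.73
position: [0.6181, 0.0097, 0.2186]
tool_rot: [0.55, 3.091, 0.0]
ft_force: [0.7, -0.7, -2.0]
grip_width: 0.525
t 17.73 p [0.6181 0.0097 0.2186] F [ 0.71 -0.67 -1.97] M [-0.02  0.05 -0.01] w 0.525
yaw_y 69.84 z [ 2.2e-03 -2.0e-04 -1.0e+00]
```

```bash
python3 -m handwheel '[[0,0,1,0,0,0,0.6],[0,0,2,0,0,0,0.6],[0,0,3,0,0,0,0.6],[0,0,3.5,0,0,0,0.6],[0,0,3.5,0,0,0,0.6]]'
python3 - <<'E'
from h import *
show()
E
```

```text
time: 18.35
position: [0.6178, 0.0097, 0.2148]
tool_rot: [0.55, 3.092, 0.0]
ft_force: [-1.1, 0.3, -0.2]
grip_width: 0.524
t 18.35 p [0.6178 0.0097 0.2148] F [-1.1   0.26 -0.18] M [ 0.04  0.25 -0.04] w 0.524
yaw_y 69.84 z [ 1.4e-03 -2.0e-04 -1.0e+00]
```

```bash
python3 -m handwheel '[[0,0,0.5,0,0,0,0.6],[0,0,0.5,0,0,0,0.6]]'
python3 - <<'E'
from h import *
show()
E
```

```text
time: 18.6
position: [0.6179, 0.0097, 0.2147]
tool_rot: [0.549, 3.091, 0.0]
ft_force: [-2.7, -0.1, 4.9]
grip_width: 0.528
t 18.6 p [0.6179 0.0097 0.2147] F [-2.65 -0.14  4.95] M [-0.03  0.65  0.04] w 0.528
yaw_y 69.84 z [ 1.6e-03 -1.0e-04 -1.0e+00]
```

The box is down on the deck. I'll release it, rise clear and check.

```bash
python3 -m handwheel '[[0,0,-0.3,0,0,0,0.3],[0,0,-0.3,0,0,0,-0.3],[0,0,-0.3,0,0,0,-0.5],[0,0,-0.3,0,0,0,-0.5],[0,0,-30,0,0,0,-0.5],[0,0,-80,0,0,0,-0.5],[-65,0,-140,0,0,0,-0.5],[-65,0,-150,0,0,0,-0.5],[-65,0,-150,0,0,0,-0.5],[-65,0,-150,0,0,0,-0.5]]'
python3 - <<'E'
from h import *
import pickle
show()
pickle.dump(ctrl.camera_model("wrist"),open("w9.pkl","wb"))
cv2.imwrite("pics/w9.png",ctrl.get_image("wrist")[:,:,::-1])
im=ctrl.get_image("side")[:,:,::-1];cv2.imwrite("pics/side9f.png",im); crop("pics/side9.png",im,300,130,410,270,5)
im=ctrl.get_image("scene")[:,:,::-1]; cv2.imwrite("pics/sc9.png",im)
E
```

```text
time: 19.85
position: [0.678, -0.0124, 0.3625]
tool_rot: [-0.549, -3.092, 0.001]
ft_force: [-0.2, 0.6, -0.4]
grip_width: 0.745
t 19.85 p [ 0.678  -0.0124  0.3625] F [-0.2   0.62 -0.44] M [0.01 0.02 0.02] w 0.745
yaw_y 69.85 z [-1.1e-03 -2.0e-04 -1.0e+00]
```

View pics/w9.png

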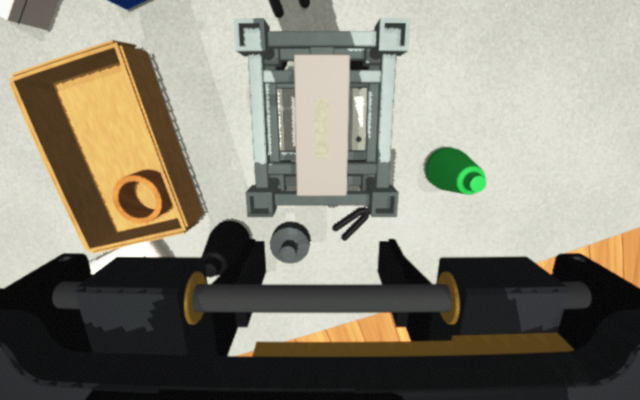

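View pics/side9.png

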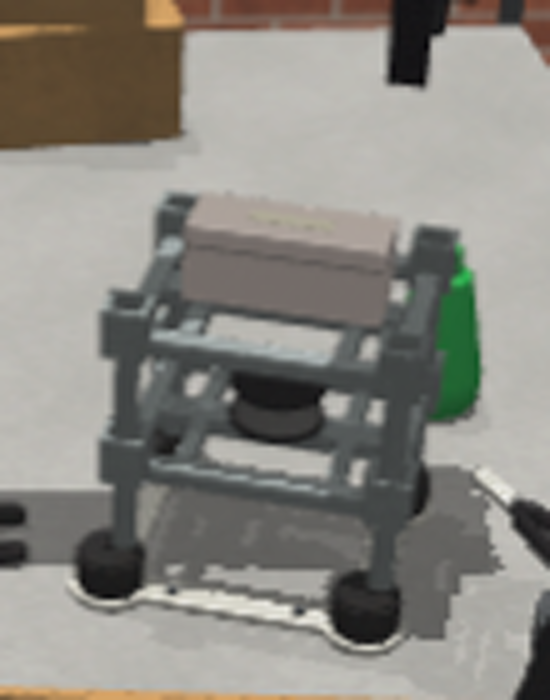

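View pics/sc9.png

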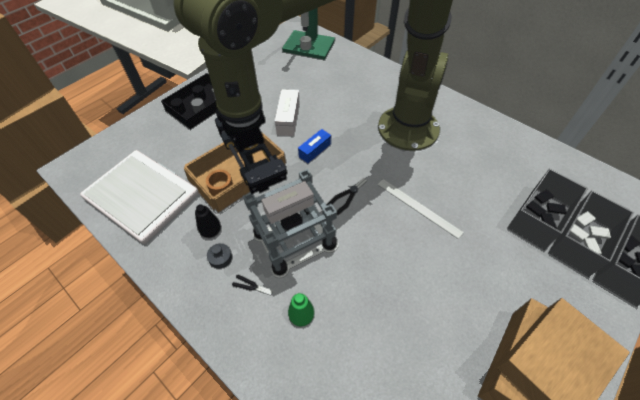

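The wrist view shows the cups at about (252,35), (392,36), (262,203), (383,202) and the box at (295–350, 54–195). I'll do a final numeric check.

Run:
```python
from h import *
import pickle
m=pickle.load(open("w9.pkl","rb"))
c=np.array([onz("w",p,.204,m) for p in [(251.5,36),(393,37),(380,203),(261.5,203)]])
b=np.array([onz("w",p,.236,m) for p in [(295,54),(350,54),(347.5,195),(297,196)]])
for q in (c,b):
    print(q.mean(0).round(4)); 
    for i in range(4):
        d=q[(i+1)%4]-q[i];print("  ",np.linalg.norm(d).round(4),np.degrees(np.arctan2(d[1],d[0])).round(1))
show()
ctrl.close_job()
```

```text
[0.6167 0.0094 0.204 ]
   0.1266 69.5
   0.1556 -21.5
   0.1221 -110.1
   0.1564 160.2
[0.6182 0.0097 0.236 ]
   0.0445 69.9
   0.1187 -19.8
   0.0462 -108.9
   0.1196 159.4
t 20.0 p [ 0.6777 -0.0121  0.3626] F [-1.    0.4   0.08] M [0.02 0.02 0.05] w 0.751
yaw_y 69.88 z [-1.2e-03  2.0e-04 -1.0e+00]
the job is handed in; nothing more can be done
```

The tier is stacked home in the rack, and the white box is flat in the middle of its deck. I handed the job in at 20.0 s; the interface reports no verdict.

- **Tier:** I gripped it by the centre bar and lowered it in small steps. The feet entered the cups on the first try with no extra force. It bottomed with the grip point at about 178.5 mm, against 179 mm when home, under roughly 11 N of push. After release, before the box went on, three cup rims triangulated to 204.7–206.4 mm, against the nominal 204 mm. They agree with each other to about 2 mm, so the deck looks level.
- **Box:** I took the plain white box from the carton, leaving the blue one and the larger white one outside it. The last wrist view puts its centre about 1.5 mm from the tier's centre and in line with it.
- **Bystanders and gripper:** In the last scene view, the cones, weight, snips and roll look where they were. The pliers are partly hidden behind the rack, and I did not measure any of them. The gripper is open and well clear, with about zero force.
- **Small disagreement:** The last cup spacings measured 2–8 mm short of the nominal 130 and 160 mm. I read those corners quickly from the uncropped picture. The two views of the tier also differed by 2–3 mm at the start.

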